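# Set the solvent selector dial to its target line

## Robot

A 6-joint arm with a two-finger parallel gripper is mounted at the origin on the work surface. World frame = base frame: x ahead of the robot, y to its left, z up, the work surface at z = 0. Lengths are in m, angles in degrees, forces in N, time in s.
With the tool pointing down it reaches from about 0.3 to 0.75 m from the base axis. Payload 8.5 kg.
Tool frame: the origin (TCP) lies between the finger pads; the fingertips stand 17 mm ahead of it and the grasp point (between the pads) lies 2 mm behind it; z points along the fingers, y is the direction in which the jaws open and shut (so a half turn about z gives the same grasp; the last joint's range is limited). The gripper opens to 85 mm and grips with 20 to 120 N. Pads are 22 mm wide; open, the fingers measure 114 mm over their backs; the gripper's body (76 mm by 85 mm) begins 54 mm behind the grasp point. The pads swing forward as they close: fully open they stand 13 mm farther back than shut.
Start: joints at [-85.904, 21.807, 74.336, -0, 83.858, -12.336], TCP at [0.156, -0.528, 0.248] pointing down, gripper open.
Joint ranges: [-178.18, 178.18], [-50.72, 133.34], [12.68, 142.11], [-81.47, 261.47], [9.98, 163.14], [-165.26, 165.26]. Speed limits (degrees/s): [136.94, 136.94, 180, 180, 180, 180].

## Interface

Orientations are given as a 3x3 rotation matrix whose columns are the frame's x, y, z axes.
In Python, from rig import readout, eyes, env gives the robot as it stands.
- The arm moves only by the tool arm_command, never from a script. Its argument "rows" is text: rows parted by semicolons, each of 7 numbers parted by spaces: the closure, from 0 (fully open) to 1 (shut), then the shift along the tool's x, y, z in mm, then the turn, a rotation vector about the tool's x, y, z in degrees. In form: grip dx dy dz rx ry rz; .... A call has 1 to 5 rows; each row shifts and turns the commanded pose from where the row before left it, along the tool's axes as they then stand; what a row does not reach is not made up. A row lasts 1/12 s, in which the tool goes at most 41.7 mm and 7.16 degrees, less where a joint would pass 70% of its speed; a pose out of reach is approached as far as the arm can. A call with a gripper value outside its range is refused whole. The fingers move at their own pace and stop on an object; "squeeze" is the grip in N (left out, the last holds). Time passes only in rows, so rows that do not move let the fingers close. It gives the time, the measured TCP pose, the force and the opening at its end, in the units of the state.
- readout.observe(): the state, without advancing time (a new reading comes with each control period).
- eyes.get_image(name): name is "scene" or "side" or "wrist"; returns the picture (480x640x3 uint8, red, green, blue); there is no depth.
- eyes.camera_model(name): a dict with "mtx" (3x3 intrinsics, pixels), "k1" (the pictures are not rectified: a ray, as slopes to the right and down, at radius r is drawn at 1 + k1 r^2 times it, then the intrinsics apply), "view" (4x4, takes a point from world to camera coordinates). Camera axes: x right, y up, looking along -z (the intrinsics and any distortion apply to the point x, -y, -z); pixel columns grow to the right and rows downward; lengths in m; the calibration is good to about 2 mm. A picture is of the moment at which its call begins: read the wrist's pose just before it. camera_model takes no time and is no camera call; for the wrist camera it gives the pose at the moment of the call.
- env.close_job(): hands the job in, once; it reports no verdict.
The state is a dict: "time_s": time; "q": joint angles; "qvel": joint speeds; "joint_efforts": joint torques, N m; "position": TCP position; "tool_rot": TCP orientation; "ft_force": force on the tool from outside, world axes, zero at the start; "wrist_torque": the same for the moment, N m; "grip_width": finger opening in m.
Only numpy, scipy, OpenCV 4.12 (cv2) and the standard library are available. Lean on these libraries where they do the work, as an engineer would, in place of code of your own. Each camera call takes 0.05 s, during which the arm holds its last target. There are 200 camera calls.

## Task

Gently push the upright pin on the selector valve's dial round with a fingertip, without pinching it, until the dial's index line is lined up with the long line on the scale around it. Then, with the dial lined up and not before, press the round button on the same module all the way down to confirm and let it come back up. Leave the bottle, the jar, the vial and the wrench where they are.

Things in the scene. Friction and masses are not known exactly. Their poses are not given: they have to be found in the camera images.
- housing: Selector valve module: a grey box 200 (x) by 300 (y) by 60 mm high, fixed to the bench. Origin under its centre; x points away from its black front, z up. The dial's axis stands at x 0, y -45 mm, the button at x -30, y +105 mm in this frame.
- dial: Black dial, 118 mm across, 8 mm thick; turns about its vertical axis either way, no end stops; friction (0.05 N m, about 1.2 N at the pin) keeps it where left. Origin on its axis at its underside, 69 mm above the bench; x along the white index line, z up. A steel pin (14 mm diameter, 26 mm tall, with a free-spinning sleeve) stands at x -43 mm, opposite the index line. Never squeeze or push it with over 20 N.
- index_tip (a point): Outer end of the dial's white index line (4 mm wide), on the dial's rim 60 mm from the axis, 77 mm above the bench. It turns with the dial.
- pin_top (a point): Centre of the top of the dial's upright steel pin, 103 mm above the bench, 26 mm above the dial's top face.
- target_line (a point): Inner end of the target line, 60 mm from the dial axis, 68 mm above the bench. The target line is the one long, broad black line (28 by 5 mm) on the fixed aluminium scale ring (180 mm across) round the dial; the other 23 lines, every 15 degrees, are thin and 7 mm long. Lined up means index_tip directly over this point.
- button_top (a point): Centre of the top of the round grey spring button (28 mm across) on the module; it is pressed straight down, 6 mm of travel, about 5 N fully down.
- button (a joint): Button travel in m: 0 released, 0.006 fully down; it springs back.
- vial_mid (a point): Bystander, loose: small capped glass vial, 23 mm diameter, 50 mm tall, standing on the module's top; point at half its height.
- bottle_mid (a point): Bystander, loose: glass solvent bottle with cap, 56 mm diameter, 120 mm tall, standing on the bench; point at half its height.
- jar_mid (a point): Bystander, loose: amber glass jar, 50 mm diameter, 70 mm tall, standing on the bench; point at half its height.
- wrench_grip (a point): Bystander, loose: steel wrench 130 mm long lying on the bench in front of the module; point on its handle.

How it is judged (in metres and radians):
On the way, in this order (a step that is already met when the one before it is completed fails the run):
1. the index line rests lined up with the target line (horizontal distance between index_tip and target_line below 0.004 m and angular speed of dial below 0.1 rad/s), for 0.3 s.
2. the button is pressed down with the dial lined up (horizontal distance between index_tip and target_line below 0.004 m and value of joint button above 0.0045 m), for 0.05 s.
At the end, for the whole second after the job is handed in: The outer end of the index line is within 4 mm (level) of the inner end of the target line, the dial is at rest, the button has been pressed and is up again, and vial, bottle, jar and wrench are within 15 mm of where they stood (horizontal distance between index_tip and target_line below 0.004 m and angular speed of dial below 0.05 rad/s and value of joint button below 0.0015 m and distance of each of vial_mid, bottle_mid, jar_mid, wrench_grip from where it was at the start of the episode below 0.015 m); the robot touches nothing.
It fails at once if the button is pressed while the dial is not lined up (value of joint button above 0.003 m and not (horizontal distance between index_tip and target_line below 0.004 m)).
It fails at once if the dial or its pin is pinched or pushed with more than 20 N (contact force between the fingers and dial above 20 N).
It fails at once if the vial, bottle, jar or wrench is moved or lifted by more than 15 mm (distance of any of vial_mid, bottle_mid, jar_mid, wrench_grip from where it was at the start of the episode above 0.015 m).
It also fails if it takes over 58 s, if anything falls off the work surface, if the arm or the gripper's body presses on something with over 40 N, if the wrist force passes 120 N, or if a joint passes its speed limit or range.

## Working session

There is one attempt and no reset: what is moved stays moved. The work goes in short steps, Python scripts to look and compute and a tool call to move; the robot and the scene stay as the last step left them, time stands still between calls to the robot, and variables do not carry over. Pictures are saved under pics/ and viewed, about 8 in all and at most 12, crops included, and the job is handed in when it is done.

Besides the shell and the picture viewer there is one more tool, called as a command line: name --argument value ..., lists and objects as JSON in quotes. arm_command: Moves the arm, as the interface text tells. Its arguments: {"type":"object","properties":{"rows":{"type":"string"},"squeeze":{"type":"number"}},"required":["rows"]}

```bash
mkdir -p pics; ls
cat > h.py <<'E'
import numpy as np,cv2
from rig import readout,eyes,env
def grab(n,f):
    m=eyes.camera_model(n); im=eyes.get_image(n); cv2.imwrite(f'pics/{f}.png',im[...,::-1]); np.savez(f'pics/{f}.npz',mtx=m['mtx'],k1=m['k1'],view=m['view']); return im,m
def load(f):
    z=np.load(f'pics/{f}.npz'); return cv2.imread(f'pics/{f}.png')[...,::-1],{k:z[k] for k in z}
def ray(m,uv):
    K=np.array(m['mtx']);uv=np.atleast_2d(np.array(uv,float))
    p=cv2.undistortPoints(uv[:,None],K,np.array([float(m['k1']),0,0,0]),None,None,(3,50,1e-10))[:,0] if 0 else None
    d=(uv-K[:2,2])/np.array([K[0,0],K[1,1]]);s=d.copy()
    for _ in range(50): s=d/(1+float(m['k1'])*(s**2).sum(1,keepdims=True))
    V=np.array(m['view']);R=V[:3,:3]
    return -R.T@V[:3,3],np.c_[s[:,0],-s[:,1],-np.ones(len(s))]@R
def plane(m,uv,z):
    o,d=ray(m,uv); return o+d*((z-o[2])/d[:,2])[:,None]
def proj(m,P):
    P=np.atleast_2d(P);V=np.array(m['view']);c=P@V[:3,:3].T+V[:3,3]
    s=np.c_[c[:,0],-c[:,1]]/-c[:,2:];s=s*(1+float(m['k1'])*(s**2).sum(1,keepdims=True))
    K=np.array(m['mtx']);return s*[K[0,0],K[1,1]]+K[:2,2]
E
python3 - <<'E'
from h import *
for n in('scene','side','wrist'):
    im,m=grab(n,n+'0');o,_=ray(m,[320,240]);print(n,o,plane(m,[320,240],0.07))
a=[cv2.imread(f'pics/{n}0.png') for n in('scene','side')]
print(readout.observe())
E
```

```text
pics
scene [ 0.97314293 -0.27723543  0.80428479] [[0.59835486 0.04462879 0.07      ]]
side [0.40312737 0.91215571 0.6358754 ] [[0.60744659 0.03618748 0.07      ]]
wrist [ 0.23375618 -0.50544663  0.37358493] [[ 0.13218143 -0.53361726  0.07      ]]
{'time_s': 0.15, 'q': array([-8.59019634e+01,  2.18334579e+01,  7.43697413e+01, -7.25065575e-04,
        8.38575243e+01, -1.23368842e+01]), 'qvel': array([-0.00696888,  0.04436296, -0.23005734,  0.03595864, -0.08090207,
        0.05359221]), 'joint_efforts': array([ 2.93488978e-03, -4.48624027e+01, -2.31345928e+01, -2.05548113e-04,
        3.74280135e-03, -4.23919715e-06]), 'position': array([ 0.15558051, -0.52734435,  0.24787074]), 'tool_rot': array([[ 9.59141339e-01,  2.82927349e-01, -8.82884372e-05],
       [ 2.82927282e-01, -9.59140781e-01,  1.05621505e-03],
       [ 2.14151084e-04, -1.03803873e-03, -9.99999438e-01]]), 'ft_force': array([-0.66489919,  0.33961079, -0.89531257]), 'wrist_torque': array([-0.01409289, -0.01812154, -0.03645792]), 'grip_width': 0.08538264863045247}
```

View pics/scene0.png

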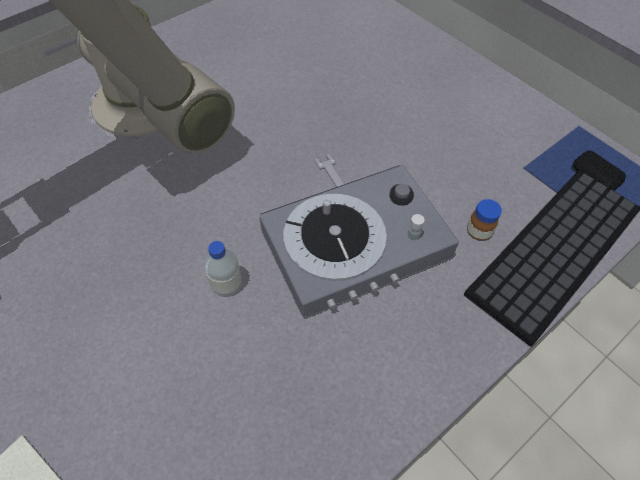

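View pics/side0.png

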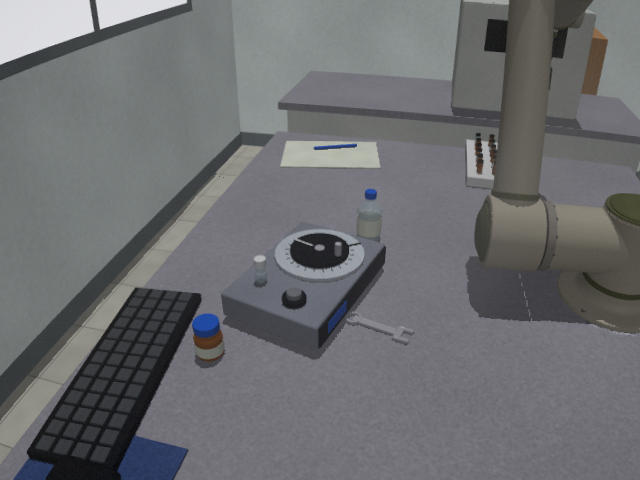

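The scene view shows the dial centre near (335,231), the pin top near (327,205), the index tip near (347,259), and the long target line running from (285,222) to (302,225). The button is near (402,190), the vial near (417,220), the bottle near (222,270) and the jar near (485,220).

Run:
```python
from h import *
im,m=load('scene0')
P=lambda uv,z:plane(m,uv,z)[0].round(4)
g=im.max(2); mask=((g<45)).astype(np.uint8)
n,l,s,c=cv2.connectedComponentsWithStats(mask[:, :460]); 
for i in range(1,n):
    if s[i,4]>60: print(s[i],c[i])
cen=P([335,231],.077);pin=P([327,205],.103);tip=P([347,259],.077);t0=P([302,225],.068);t1=P([285,222],.068);b=P([402,190],.075);v=P([417,225],.085)
for k,x in dict(cen=cen,pin=pin,tip=tip,t0=t0,t1=t1,b=b,v=v,bot=P([223,268],.06),jar=P([484,222],.035),corner=P([[405,168],[455,236],[262,213]][0],.06),c2=P([455,236],.06),c3=P([262,213],.06),c4=P([302,305],.06)).items(): print(k,x,'r',np.hypot(*(x-cen)[:2]).round(4),'ang',np.degrees(np.arctan2(*(x-cen)[1::-1])).round(1))
```

```text
[390 193  22  12  73] [400.04109589 200.61643836]
[339 220  29  39 308] [355.52922078 241.0974026 ]
[314 237  32  25 264] [330.49621212 251.71212121]
cen [0.6039 0.0735 0.077 ] r 0.0 ang 0.0
pin [0.567  0.0857 0.103 ] r 0.0389 ang 161.7
tip [0.6595 0.0521 0.077 ] r 0.0596 ang -21.1
t0 [0.5529 0.0412 0.068 ] r 0.0604 ang -147.7
t1 [0.5289 0.0221 0.068 ] r 0.0909 ang -145.6
b [0.6108 0.2289 0.075 ] r 0.1556 ang 87.5
v [0.6874 0.1872 0.085 ] r 0.1411 ang 53.7
bot [ 0.5339 -0.1136  0.06  ] r 0.1998 ang -110.5
jar [0.7414 0.3211 0.035 ] r 0.2832 ang 61.0
corner [0.568  0.2824 0.06  ] r 0.212 ang 99.8
c2 [0.7365 0.2382 0.06  ] r 0.2114 ang 51.2
c3 [0.4819 0.0053 0.06  ] r 0.1398 ang -150.8
c4 [ 0.6719 -0.0537  0.06  ] r 0.1442 ang -61.9
```

arm_command --rows "1 0 0 0 0 0 -6.575;1 0 0 0 0 0 -6.575;1 0 0 0 0 0 -6.575;1 0 0 0 0 0 -6.575" --squeeze 20

```text
time_s: 0.48
position: [0.1556, -0.5274, 0.248]
tool_rot: [[0.731, 0.683, -0.0], [0.683, -0.731, 0.001], [0.0, -0.001, -1.0]]
ft_force: [-0.2, -0.4, 0.8]
grip_width: 0.0389
```

arm_command --rows "1 0 0 0 0 0 -6.575;1 0 0 0 0 0 -6.575;1 0 0 0 0 0 -6.575;1 0 0 0 0 0 -6.575"

```text
time_s: 0.82
position: [0.1556, -0.5274, 0.248]
tool_rot: [[0.353, 0.936, -0.0], [0.936, -0.353, 0.001], [0.001, -0.0, -1.0]]
ft_force: [-0.4, -0.9, -0.1]
grip_width: 0.0
```

```bash
python3 -c "
from h import *
s=readout.observe();print(s['time_s'],s['q'].round(1),s['position'],s['tool_rot'].round(3),s['grip_width'])"
```

```text
0.8167 [-85.9  21.8  74.4   0.   83.9 -65.3] [ 0.15557138 -0.52740006  0.24803972] [[ 0.353  0.936 -0.   ]
 [ 0.936 -0.353  0.001]
 [ 0.001 -0.    -1.   ]] 1.0539096999293141e-05
```

arm_command --rows "1 38 10.7 0 0 0 0;1 38 10.7 0 0 0 0;1 38 10.7 0 0 0 0;1 38 10.7 0 0 0 0;1 38 10.7 0 0 0 0"

```text
time_s: 1.23
position: [0.2742, -0.3675, 0.2482]
tool_rot: [[0.358, 0.934, -0.0], [0.934, -0.358, 0.0], [0.0, -0.0, -1.0]]
ft_force: [1.2, -0.7, 0.5]
grip_width: 0.0003
```

arm_command --rows "1 38 10.7 0 0 0 0;1 38 10.7 0 0 0 0;1 38 10.7 0 0 0 0;1 38 10.7 0 0 0 0;1 38 10.7 0 0 0 0"

```text
time_s: 1.65
position: [0.3922, -0.2092, 0.2484]
tool_rot: [[0.358, 0.934, 0.0], [0.934, -0.358, -0.0], [-0.0, 0.0, -1.0]]
ft_force: [0.6, -0.4, -0.1]
grip_width: 0.0001
```

arm_command --rows "1 38 10.7 0 0 0 0;1 38 10.7 0 0 0 0;1 38 10.7 0 0 0 0;1 38 10.7 0 0 0 0;1 38 10.7 0 0 0 0"

```text
time_s: 2.07
position: [0.5102, -0.0507, 0.2482]
tool_rot: [[0.358, 0.934, -0.0], [0.934, -0.358, 0.0], [-0.0, -0.0, -1.0]]
ft_force: [0.8, -1.4, -0.1]
grip_width: 0.0003
```

arm_command --rows "1 38 10.7 0 0 0 0;1 38 10.7 0 0 0 0;1 38 10.7 0 0 0 0;1 38 10.7 0 0 0 0;1 0 0 0 0 0 0"

```text
time_s: 2.48
position: [0.606, 0.0789, 0.247]
tool_rot: [[0.353, 0.936, -0.0], [0.936, -0.353, 0.002], [0.001, -0.001, -1.0]]
ft_force: [-0.1, 0.1, -0.4]
grip_width: -0.0004
```

```bash
python3 -c "
from h import *
s=readout.observe();print(s['time_s'],s['q'].round(1),s['position'],s['tool_rot'].round(3),s['grip_width'])
grab('wrist','w1')"
```

```text
2.4833 [-3.7 28.1 64.1  0.1 87.8 17. ] [0.60595007 0.07893301 0.24702622] [[ 0.353  0.936 -0.   ]
 [ 0.936 -0.353  0.002]
 [ 0.001 -0.001 -1.   ]] -0.000363165265596329
```

View pics/w1.png

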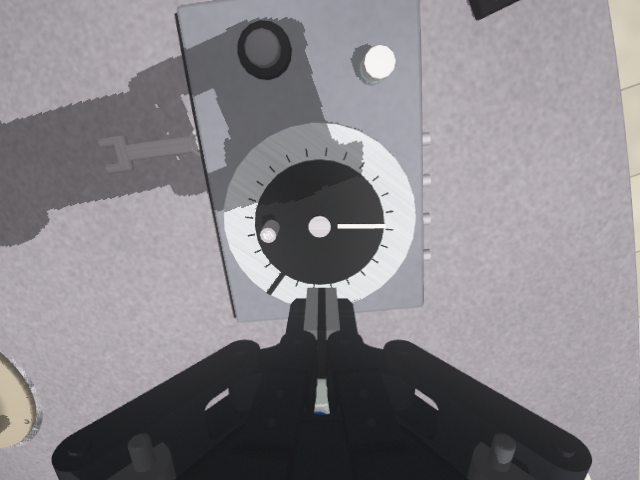

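The close view shows the hub at (319,227), the pin top at (268,235), the index tip at (384,226) and the target line from (285,273) to (270,292). The button is at (264,48) and the vial at (380,62).

```bash
cat > meas.py <<'E'
from h import *
def fitc(P):
    A=np.c_[2*P[:,:2],np.ones(len(P))];x=np.linalg.lstsq(A,(P[:,:2]**2).sum(1),rcond=None)[0];return x[:2],np.sqrt(x[2]+x[:2]@x[:2])
def meas(f,c0=(.605,.0735)):
    im,m=load(f);hsv=im.max(2).astype(int)
    v,u=np.mgrid[0:480,0:640];uv=np.c_[u.ravel(),v.ravel()]
    Pd=plane(m,uv,.077)[:,:2];Pr=plane(m,uv,.068)[:,:2];g=im.max(2).ravel().astype(float)
    c=np.array(c0)
    gim=im.max(2).astype(np.float32)
    def samp(P):
        q=proj(m,P).astype(np.float32);return cv2.remap(gim,q[None,:,0],q[None,:,1],cv2.INTER_LINEAR)[0]
    # dial rim: radial dark->bright edge
    for _ in range(4):
        pts=[]
        for a in np.radians(np.arange(0,360,3)):
            r=np.arange(.052,.068,.0004);s=samp(np.c_[c[0]+r*np.cos(a),c[1]+r*np.sin(a),0*r+.077])
            d=s[3:]-s[:-3];k=d.argmax()
            if d[k]>25: pts.append([c[0]+r[k+1]*np.cos(a),c[1]+r[k+1]*np.sin(a)])
        pts=np.array(pts);c,R=fitc(pts)
        res=np.abs(np.hypot(*(pts-c).T)-R);c,R=fitc(pts[res<np.median(res)*2.5])
    A=np.radians(np.arange(0,360,.25))
    ring=lambda r,z:samp(np.c_[c[0]+r*np.cos(A),c[1]+r*np.sin(A),0*A+z])
    tl=np.mean([ring(r,.068) for r in np.arange(.075,.086,.001)],0)
    il=np.mean([ring(r,.077) for r in np.arange(.03,.055,.001)],0)
    return c,R,len(pts),np.degrees(A),tl,il,m
def cen(A,w):  # circular centroid deg
    return np.degrees(np.angle((w*np.exp(1j*np.radians(A))).sum()))
def angles(f,c0=(.605,.0735),ti=None,tt=None):
    c,R,n,A,tl,il,m=meas(f,c0)
    w=lambda a0,h:np.abs((A-a0+180)%360-180)<h
    bg=cv2.medianBlur(tl.astype(np.float32)[None],5)[0]
    it=tt if tt is not None else A[tl.argmin()]; ii=ti if ti is not None else A[il.argmax()]
    t=cen(A,np.clip(np.percentile(tl[w(it,8)],75)*.75-tl,0,None)*w(it,8)); i=cen(A,np.clip(il-120,0,None)*w(ii,8))
    print(f,'c',c.round(4),'R',R.round(4),n,'target',round(t,2),'index',round(i,2),'err(target-index)',round((t-i+180)%360-180,2));return c,t,i
E
python3 - <<'E'
from meas import *
im,m=load('w1')
c,t,i=angles('w1')
for n,uv,z in(('hub',[319,227],.08),('pin',[268,235],.103),('tip',[384,226],.077),('t0',[285,273],.068),('t1',[270,292],.068),('button',[264,48],.075),('vialtop',[380,62],.11)):
    p=plane(m,uv,z)[0];print(n,p.round(4),np.hypot(*(p[:2]-c)).round(4),np.degrees(np.arctan2(*(p[:2]-c)[::-1])).round(1))
E
```

```text
w1 c [0.6012 0.0725] R 0.0586 118 target -109.27 index -21.13 err(target-index) -88.14
hub [0.6009 0.072  0.08  ] 0.0006 -113.5
pin [0.5612 0.0869 0.103 ] 0.0425 160.2
tip [0.6562 0.0512 0.077 ] 0.059 -21.2
t0 [0.5516 0.0363 0.068 ] 0.0614 -143.9
t1 [0.5294 0.0223 0.068 ] 0.0876 -145.0
button [0.6122 0.2246 0.075 ] 0.1525 85.8
vialtop [0.6879 0.179  0.11  ] 0.1373 50.8
```

Run:
```python
from meas import *
angles('w1',tt=-144.5)
angles('scene0',tt=-145.5,ti=-21)
```

```text
w1 c [0.6012 0.0725] R 0.0586 118 target -145.57 index -21.13 err(target-index) -124.44
scene0 c [0.6041 0.0724] R 0.0596 115 target -147.68 index -18.89 err(target-index) -128.8
```

arm_command --rows "1 -20.7 -22.7 0 0 0 0;1 -20.7 -22.7 0 0 0 0;1 0 0 35 0 0 0;1 0 0 35 0 0 0;1 0 0 35 0 0 0"

```text
time_s: 2.95
position: [0.5457, 0.0505, 0.143]
tool_rot: [[0.359, 0.933, 0.002], [0.933, -0.359, -0.0], [0.0, 0.002, -1.0]]
ft_force: [0.9, 0.9, -1.1]
grip_width: 0.0001
```

arm_command --rows "1 0 0 0 0 0 0;1 0 0 10 0 0 0;1 0 0 10 0 0 0;1 0 0 0 0 0 0"

```text
time_s: 3.28
position: [0.5465, 0.0513, 0.1231]
tool_rot: [[0.358, 0.934, -0.0], [0.934, -0.358, -0.0], [-0.0, -0.0, -1.0]]
ft_force: [-0.9, -0.3, -0.4]
grip_width: -0.0003
```

Run:
```python
from h import *
s=readout.observe();T=s['position'];R=s['tool_rot'];print(T,R.round(3).tolist(),s['ft_force'])
c=np.array([.6012,.0725]);rho=R.T@np.r_[c-T[:2],0];print('centre in tool',rho.round(4))
im,m=grab('side','s1')
a=im[180:300,260:420];cv2.imwrite('pics/s1c.png',cv2.resize(a,None,fx=4.5,fy=4.5,interpolation=2)[...,::-1])
```

```text
[0.54654972 0.05129065 0.12306798] [[0.358, 0.934, -0.0], [0.934, -0.358, -0.0], [-0.0, -0.0, -1.0]] [-0.9471665  -0.29053114 -0.37869207]
centre in tool [ 0.0394  0.0434 -0.    ]
```

View pics/s1c.png

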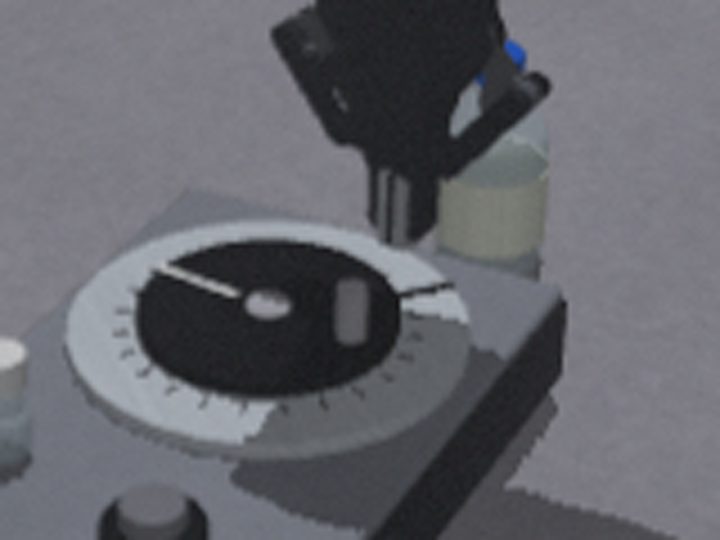

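The side crop shows the closed fingertips at about (400,243) in the crop, which is (349,234) in the full picture. They are clear of the pin, behind it on the anticlockwise side.

Run:
```python
from h import *
_,m=load('s1')
for z in(.123,.106,.093): print(z,proj(m,[[.5465,.0513,z],[.5465+.936*.012,.0513+.01,z]]).round(1))
```

```text
0.123 [[348.6 224.8]
 [342.  226.7]]
0.106 [[348.4 232.3]
 [341.8 234.2]]
0.093 [[348.2 237.9]
 [341.6 239.8]]
```

arm_command --rows "1 0 0 8 0 0 0;1 0 0 8 0 0 0;1 6 0 0 0 0 0;1 6 0 0 0 0 0;1 2 0 0 0 0 0"

```text
time_s: 3.75
position: [0.552, 0.0655, 0.1075]
tool_rot: [[0.357, 0.934, 0.001], [0.934, -0.357, 0.0], [0.0, 0.0, -1.0]]
ft_force: [0.2, -0.1, -0.5]
grip_width: 0.0001
```

arm_command --rows "1 2 0 0 0 0 0;1 2 0 0 0 0 0;1 2 0 0 0 0 0;1 1 0 0 0 0 0"

```text
time_s: 4.08
position: [0.5542, 0.0714, 0.1075]
tool_rot: [[0.358, 0.934, 0.0], [0.934, -0.358, 0.0], [0.0, 0.0, -1.0]]
ft_force: [0.9, 0.4, 0.4]
grip_width: -0.0
```

arm_command --rows "1 3.85 -1.49 0 0 0 5;1 3.85 -1.49 0 0 0 5;1 3.85 -1.49 0 0 0 5;1 3.85 -1.49 0 0 0 5;1 3.85 -1.49 0 0 0 5"

```text
time_s: 4.5
position: [0.5574, 0.0913, 0.1074]
tool_rot: [[0.722, 0.692, -0.001], [0.692, -0.722, -0.0], [-0.001, -0.0, -1.0]]
ft_force: [-0.5, -1.1, 0.8]
grip_width: -0.0004
```

Run:
```python
from meas import *
s=readout.observe();T=s['position'];R=s['tool_rot'];print(s['time_s'],T,R[:2,0].round(3).tolist(),s['ft_force'])
c=np.array([.6012,.0725]);print('centre in tool',(R.T@np.r_[c-T[:2],0]).round(4))
grab('wrist','w2');grab('scene','c2')
```

```text
4.5 [0.55738579 0.09127446 0.10740123] [0.722, 0.692] [-0.47363031 -1.0886656   0.75050838]
centre in tool [ 0.0186  0.0439 -0.    ]
```

View pics/w2.png

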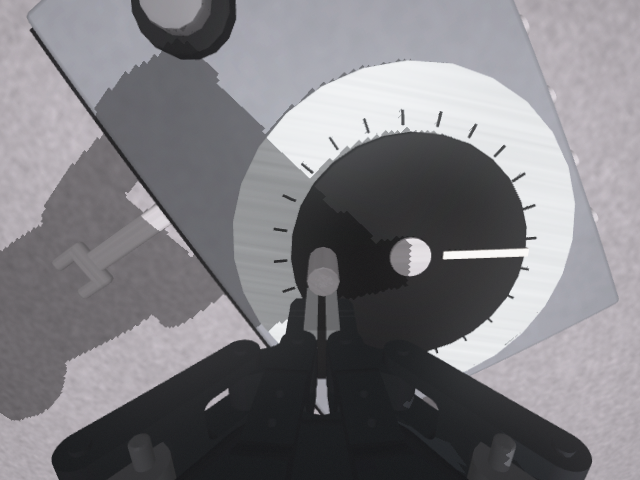

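The wrist view shows the pin top at (323,281), centred against the closed fingers. The index tip is at (525,253), so the dial is being pushed.

Run:
```python
from meas import *
im,m=load('w2')
p=plane(m,[[525,253],[443,255],[411,257]],.077)[:,:2]; print(p.round(4)); c=np.array([.6012,.0725])
for q in (p[0]-p[2],p[0]-p[1],p[0]-c): print(np.degrees(np.arctan2(q[1],q[0])))
p=plane(m,[323,281],.103)[0,:2];print(p,np.degrees(np.arctan2(*(p-c)[::-1])),np.hypot(*(p-c)))
```

```text
[[0.6429 0.0305]
 [0.6131 0.0601]
 [0.6013 0.0709]]
-44.255053160662015
-44.9224828639572
-45.25725973764954
[0.57076631 0.10228516] 135.61702972903535 0.04258362271340459
```

arm_command --rows "1 3.9 -1.45 0 0 0 5;1 3.9 -1.45 0 0 0 5;1 3.9 -1.45 0 0 0 5;1 3.9 -1.45 0 0 0 5;1 3.9 -1.45 0 0 0 5"

```text
time_s: 5.02
position: [0.5693, 0.108, 0.1073]
tool_rot: [[0.946, 0.325, -0.001], [0.325, -0.946, -0.0], [-0.001, -0.0, -1.0]]
ft_force: [-0.5, -1.1, 1.4]
grip_width: 0.0
```

arm_command --rows "1 3.9 -1.45 0 0 0 5;1 3.9 -1.45 0 0 0 5;1 3.9 -1.45 0 0 0 5;1 3.9 -1.45 0 0 0 5;1 3.9 -1.45 0 0 0 5"

```text
time_s: 5.43
position: [0.5874, 0.1182, 0.1073]
tool_rot: [[0.994, -0.105, -0.001], [-0.105, -0.994, 0.0], [-0.001, -0.0, -1.0]]
ft_force: [-1.0, 0.4, 1.3]
grip_width: -0.0002
```

arm_command --rows "1 3.9 -1.45 0 0 0 5;1 3.9 -1.45 0 0 0 5;1 3.9 -1.45 0 0 0 5;1 3.9 -1.45 0 0 0 5;1 0 0 0 0 0 0"

```text
time_s: 5.85
position: [0.6044, 0.1201, 0.1072]
tool_rot: [[0.899, -0.438, 0.0], [-0.438, -0.899, 0.0], [0.0, -0.0, -1.0]]
ft_force: [-0.4, 0.2, -0.2]
grip_width: -0.0
```

Run:
```python
from meas import *
s=readout.observe();T=s['position'];R=s['tool_rot'];print(s['time_s'],s['q'].round(1),T,R[:2,0].round(3).tolist(),s['ft_force'])
c=np.array([.6012,.0725]);print('centre in tool',(R.T@np.r_[c-T[:2],0]).round(4), 'yaw',np.degrees(np.arctan2(R[1,0],R[0,0])))
```

```text
5.85 [  0.2  35.6  74.9   0.   69.5 116.2] [0.60439868 0.12008097 0.10724489] [0.899, -0.438] [-0.35493846  0.21999107 -0.21023582]
centre in tool [ 0.018   0.0442 -0.    ] yaw -25.99441058764606
```

arm_command --rows "1 3.9 -1.45 0 0 0 5;1 3.9 -1.45 0 0 0 5;1 3.9 -1.45 0 0 0 5;1 3.9 -1.45 0 0 0 5;1 3.9 -1.45 0 0 0 5"

```text
time_s: 6.27
position: [0.6236, 0.1148, 0.1072]
tool_rot: [[0.631, -0.776, -0.001], [-0.776, -0.631, 0.0], [-0.001, 0.0, -1.0]]
ft_force: [-1.4, 1.0, -0.4]
grip_width: -0.0
```

arm_command --rows "1 0 0 0 0 0 0;1 0 0 0 0 0 0"

```text
time_s: 6.43
position: [0.6238, 0.1145, 0.1072]
tool_rot: [[0.634, -0.773, -0.0], [-0.773, -0.634, -0.0], [0.0, 0.0, -1.0]]
ft_force: [-0.0, 0.0, -0.4]
grip_width: -0.0003
```

Run:
```python
from meas import *
s=readout.observe();T=s['position'];R=s['tool_rot']
c=np.array([.6012,.0725]);print(s['time_s'],'centre in tool',(R.T@np.r_[c-T[:2],0]).round(4), 'yaw',np.degrees(np.arctan2(R[1,0],R[0,0])))
grab('wrist','w3');grab('scene','c3');grab('side','s3')
a=cv2.imread('pics/w3.png');b=cv2.imread('pics/c3.png')[170:300,250:420];
cv2.imwrite('pics/v3.png',np.hstack([cv2.resize(a,(400,300)),cv2.resize(b,(392,300),interpolation=2)]))
```

```text
6.4333 centre in tool [0.0182 0.0441 0.    ] yaw -50.658061424930025
```

View pics/w3.png

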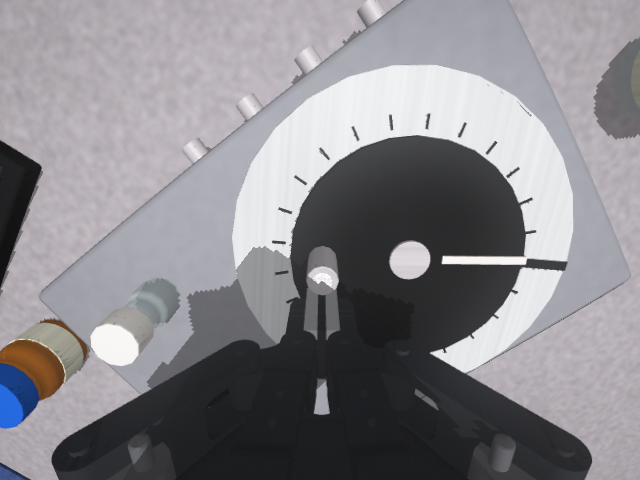

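The wrist view shows the index line from (442,260) to (526,261) and the target line from (527,264) to (567,266), so they are nearly collinear.

Run:
```python
from meas import *
im,m=load('w3')
c,R,n,A,tl,il,_=meas('w3',(.6012,.0725));print(c,R,n)
angles('w3',(.6012,.0725),tt=-145,ti=-140)
g=im.max(2).astype(int)
def cent(mask,us):
    out=[]
    for u in us:
        r=np.arange(248,282);v=r[mask[r,u]];out.append((u,v.mean()) if len(v) else (u,np.nan))
    return np.array(out)
iw=cent(g>150,range(450,516,8));tb=cent(g<100,range(535,565,4));print(iw.tolist(),tb.tolist())
pi=plane(m,iw,.077)[:,:2];pt=plane(m,tb,.068)[:,:2]
for cc in(c,np.array([.6012,.0725])):
  f=lambda p:np.degrees(np.arctan2(p[:,1]-cc[1],p[:,0]-cc[0])).round(2)
  print(f(pi),f(pt))
dl=lambda p:np.degrees(np.arctan2(*(p[-1]-p[0])[::-1]));print(dl(pi),dl(pt))
angles('c3',(.604,.0725),tt=-147.5,ti=-141);angles('s3',(.604,.0725),tt=-147.5,ti=-141)
```

```text
[0.60166258 0.07214859] 0.05852415189585462 99
w3 c [0.6017 0.0721] R 0.0585 99 target -146.18 index -142.26 err(target-index) -3.92
[[450.0, 259.5], [458.0, 259.5], [466.0, 259.5], [474.0, 259.5], [482.0, 260.0], [490.0, 260.0], [498.0, 260.0], [506.0, 260.5], [514.0, 260.5]] [[535.0, 263.5], [539.0, 264.0], [543.0, 264.0], [547.0, 264.5], [551.0, 265.0], [555.0, 265.0], [559.0, 265.5], [563.0, 266.0]]
[-142.86 -142.54 -142.31 -142.14 -142.41 -142.27 -142.15 -142.36 -142.25] [-146.27 -146.33 -146.17 -146.23 -146.29 -146.15 -146.21 -146.26]
[-141.34 -141.27 -141.21 -141.18 -141.56 -141.5  -141.45 -141.72 -141.66] [-145.83 -145.91 -145.77 -145.84 -145.91 -145.77 -145.84 -145.91]
-141.86271969108972 -146.21931740201236
c3 c [0.6041 0.0722] R 0.0595 97 target -147.79 index -145.55 err(target-index) -2.24
s3 c [0.5985 0.0809] R 0.0601 67 target -141.94 index -134.56 err(target-index) -7.37
```

arm_command --rows "1 1.2 -0.45 0 0 0 1.5;1 1.2 -0.45 0 0 0 1.5;1 0.8 -0.3 0 0 0 1;1 0 0 0 0 0 0;1 0 0 0 0 0 0"

```text
time_s: 7.0
position: [0.6267, 0.113, 0.1074]
tool_rot: [[0.575, -0.818, 0.0], [-0.818, -0.575, 0.0], [0.0, -0.0, -1.0]]
ft_force: [-0.8, 0.5, -0.0]
grip_width: -0.0006
```

arm_command --rows "1 -2 0 0 0 0 0;1 -6 0 0 0 0 0;1 -6 0 0 0 0 0;1 0 0 -20 0 0 0;1 0 0 -20 0 0 0"

```text
time_s: 7.42
position: [0.6177, 0.1252, 0.1469]
tool_rot: [[0.575, -0.818, -0.003], [-0.818, -0.575, -0.0], [-0.002, 0.002, -1.0]]
ft_force: [-0.7, -0.3, 1.2]
grip_width: -0.0002
```

arm_command --rows "1 0 0 -30 0 0 0;1 0 0 -30 0 0 0;1 0 0 -30 0 0 0;1 0 0 0 0 0 0;1 0 0 0 0 0 0"

```text
time_s: 7.83
position: [0.6188, 0.1249, 0.2389]
tool_rot: [[0.575, -0.818, 0.003], [-0.818, -0.575, 0.0], [0.002, -0.003, -1.0]]
ft_force: [-0.3, -0.9, -1.5]
grip_width: 0.0003
```

Run:
```python
from meas import *
s=readout.observe();print(s['time_s'],s['position'],s['tool_rot'].round(3).tolist(),s['q'].round(1))
grab('wrist','w4');grab('scene','c4')
angles('w4',(.6012,.0725),tt=-146,ti=-146);angles('c4',(.604,.0725),tt=-147.7,ti=-147)
```

```text
7.8333 [0.6188399  0.12487051 0.23889657] [[0.575, -0.818, 0.003], [-0.818, -0.575, 0.0], [0.002, -0.003, -1.0]] [  0.7  30.4  61.3   0.   88.  145.6]
w4 c [0.6013 0.0723] R 0.0584 119 target -145.9 index -144.95 err(target-index) -0.94
c4 c [0.604  0.0724] R 0.0597 117 target -147.6 index -148.43 err(target-index) 0.84
```

View pics/w4.png

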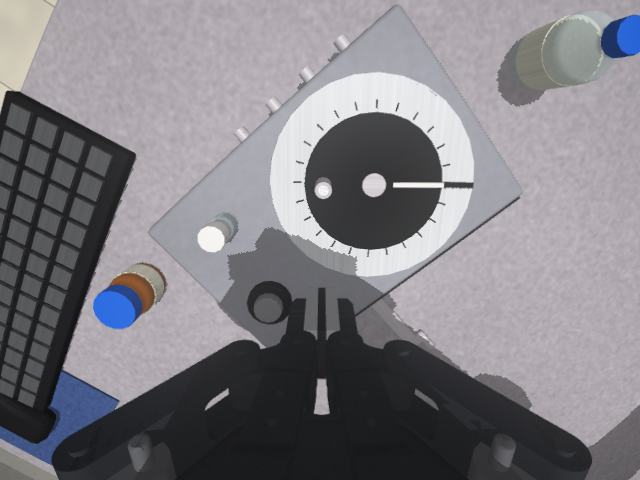

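The index line, from (393,185) to (443,185), runs straight into the target line, from (443,185) to (473,185). The vial, jar and bottle are still standing. The button top is near (267,308). Next I'll locate it across two views.

Run:
```python
from h import *
def blob(f,uv,w=32):
    im,m=load(f);u,v=uv;a=im[v-w:v+w,u-w:u+w].max(2)
    n,l,s,c=cv2.connectedComponentsWithStats(((a>48)&(a<110)).astype(np.uint8))
    k=l[w,w];print(f,'centre px',im[v,u],s[k]);return (c[k]+[u-w,v-w]),m
obs=[]
for f,uv in(('w1',(263,48)),('w4',(268,308)),('scene0',(402,190))):
    p,m=blob(f,uv,32 if f[0]=='w' else 14);print(p);obs.append(ray(m,p));
    print([plane(m,p,z)[0].round(4).tolist() for z in(.07,.075,.08)])
A=0;b=0
for o,d in obs[:2]:
    d=d[0]/np.linalg.norm(d[0]);M=np.eye(3)-np.outer(d,d);A=A+M;b=b+M@o
X=np.linalg.solve(A,b);print('tri',X)
c=np.array([.6013,.0724]);q=X[:2]-c;print(np.hypot(*q))
```

```text
w1 centre px [97 96 99] [  13   11   38   41 1176]
[262.34183673  47.53656463]
[[0.6107, 0.2266, 0.07], [0.6111, 0.2254, 0.075], [0.6115, 0.2242, 0.08]]
w4 centre px [93 91 95] [   0    0   64   64 2644]
[263.80559758 305.91603631]
[[0.6141, 0.2293, 0.07], [0.6149, 0.2263, 0.075], [0.6158, 0.2234, 0.08]]
scene0 centre px [111 112 120] [  0   0  28  28 625]
[401.84   188.4208]
[[0.6054, 0.2348, 0.07], [0.6079, 0.2313, 0.075], [0.6104, 0.2278, 0.08]]
tri [0.6129907  0.22600791 0.0747183 ]
0.1540521396400298
```

arm_command --rows "1 -28.6 -17.3 0 0 0 0;1 -28.6 -17.3 0 0 0 0;1 -28.6 -17.3 0 0 0 0;1 0 0 35 0 0 0;1 0 0 35 0 0 0"

```text
time_s: 8.35
position: [0.6116, 0.2266, 0.1664]
tool_rot: [[0.577, -0.817, 0.002], [-0.817, -0.577, 0.0], [0.001, -0.002, -1.0]]
ft_force: [-0.5, -0.3, -0.8]
grip_width: -0.0003
```

arm_command --rows "1 0 0 35 0 0 0;1 0 0 15 0 0 0;1 0 0 0 0 0 0;1 0 0 0 0 0 0"

```text
time_s: 8.68
position: [0.6115, 0.2244, 0.1162]
tool_rot: [[0.574, -0.819, -0.003], [-0.819, -0.574, -0.0], [-0.001, 0.003, -1.0]]
ft_force: [0.6, 0.2, 1.4]
grip_width: -0.0001
```

Run:
```python
from h import *
s=readout.observe();print(s['time_s'],s['position'],s['tool_rot'].round(3).tolist(),s['ft_force'])
im,m=grab('side','s5');grab('scene','c5')
a=im[220:340,210:370];cv2.imwrite('pics/s5c.png',cv2.resize(a,None,fx=4.5,fy=4.5,interpolation=2)[...,::-1])
```

```text
8.6833 [0.61151371 0.22442785 0.11615879] [[0.574, -0.819, -0.003], [-0.819, -0.574, -0.0], [-0.001, 0.003, -1.0]] [0.59599011 0.21178014 1.42759093]
```

View pics/s5c.png

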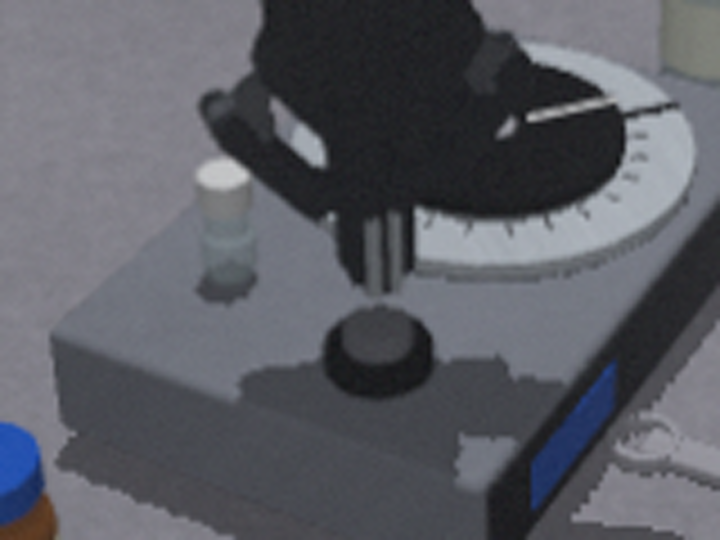

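The fingertips, at crop (383,290), hang straight above the button top at crop (378,335). The vial is clear of the gripper.

arm_command --rows "1 0 0 5 0 0 0;1 0 0 4 0 0 0;1 0 0 4 0 0 0;1 0 0 1 0 0 0;1 0 0 0 0 0 0"

```text
time_s: 9.2
position: [0.6119, 0.2244, 0.103]
tool_rot: [[0.574, -0.819, -0.001], [-0.819, -0.574, -0.0], [-0.0, 0.001, -1.0]]
ft_force: [-0.6, -0.5, 0.4]
grip_width: 0.0002
```

arm_command --rows "1 0 0 2 0 0 0;1 0 0 1 0 0 0;1 0 0 0 0 0 0"

```text
time_s: 9.45
position: [0.612, 0.2244, 0.1001]
tool_rot: [[0.574, -0.819, -0.0], [-0.819, -0.574, -0.0], [-0.0, 0.0, -1.0]]
ft_force: [-0.1, -1.1, 0.2]
grip_width: 0.0004
```

arm_command --rows "1 0 0 2 0 0 0;1 0 0 1 0 0 0;1 0 0 0 0 0 0"

```text
time_s: 9.7
position: [0.6122, 0.2244, 0.0975]
tool_rot: [[0.574, -0.819, 0.001], [-0.819, -0.574, 0.0], [0.0, -0.001, -1.0]]
ft_force: [0.7, 0.8, 1.3]
grip_width: 0.0002
```

arm_command --rows "1 0 0 2 0 0 0;1 0 0 1 0 0 0;1 0 0 0 0 0 0"

```text
time_s: 9.95
position: [0.6122, 0.2244, 0.0944]
tool_rot: [[0.574, -0.819, 0.001], [-0.819, -0.574, 0.0], [0.0, -0.001, -1.0]]
ft_force: [0.4, -0.2, 3.9]
grip_width: 0.0003
```

arm_command --rows "1 0 0 1 0 0 0;1 0 0 1 0 0 0;1 0 0 0 0 0 0"

```text
time_s: 10.2
position: [0.6122, 0.2245, 0.093]
tool_rot: [[0.574, -0.819, 0.001], [-0.819, -0.574, 0.0], [0.0, -0.001, -1.0]]
ft_force: [-0.2, 0.2, 6.8]
grip_width: -0.0
```

arm_command --rows "1 0 0 1 0 0 0;1 0 0 0 0 0 0"

```text
time_s: 10.37
position: [0.6123, 0.2245, 0.093]
tool_rot: [[0.574, -0.819, 0.002], [-0.819, -0.574, 0.0], [0.001, -0.002, -1.0]]
ft_force: [-3.3, -0.4, 13.3]
grip_width: -0.0002
```

arm_command --rows "1 0 0 0.7 0 0 0;1 0 0 0 0 0 0"

```text
time_s: 10.53
position: [0.6123, 0.2245, 0.0928]
tool_rot: [[0.574, -0.819, 0.002], [-0.819, -0.574, 0.0], [0.001, -0.002, -1.0]]
ft_force: [-4.9, -2.1, 17.6]
grip_width: -0.0003
```

The force rose from 1.3 N at TCP z 97.5 mm to 3.9 N at 94.4 mm, then hit a hard stop at 93 mm. That fits 6 mm of travel at about 5 N, so the button is fully down. Now I'll lift straight up.

arm_command --rows "1 0 0 -3 0 0 0;1 0 0 -10 0 0 0;1 0 0 -30 0 0 0;1 0 0 -35 0 0 0;1 0 0 -35 0 0 0"

```text
time_s: 10.95
position: [0.6114, 0.2243, 0.2044]
tool_rot: [[0.574, -0.819, -0.003], [-0.819, -0.574, -0.0], [-0.001, 0.002, -1.0]]
ft_force: [1.4, -0.6, -0.2]
grip_width: 0.0001
```

arm_command --rows "1 0 0 -30 0 0 0;1 0 0 0 0 0 0;1 0 0 0 0 0 0;1 0 0 0 0 0 0"

```text
time_s: 11.28
position: [0.6115, 0.2243, 0.2324]
tool_rot: [[0.574, -0.819, -0.002], [-0.819, -0.574, -0.0], [-0.001, 0.002, -1.0]]
ft_force: [-0.5, -0.9, -0.3]
grip_width: -0.0004
```

Run:
```python
from meas import *
s=readout.observe();print(s['time_s'],s['position'],s['ft_force'])
grab('wrist','w6');grab('scene','c6');grab('side','s6')
angles('c6',(.604,.0725),tt=-147.7,ti=-147)
try: angles('w6',(.6012,.0725),tt=-146,ti=-146)
except Exception as e: print(e)
a=cv2.imread('pics/s6.png')[180:370,180:420];b=cv2.imread('pics/c6.png')[150:310,200:520]
cv2.imwrite('pics/v6.png',np.hstack([cv2.resize(a,(400,317),interpolation=2),cv2.copyMakeBorder(cv2.resize(b,(400,200),interpolation=2),0,117,0,0,0)]))
```

```text
11.2833 [0.61148212 0.22429565 0.23238018] [-0.4783884  -0.94679693 -0.27299411]
c6 c [0.6039 0.0724] R 0.0596 117 target -147.61 index -148.44 err(target-index) 0.83
w6 c [0.6014 0.0728] R 0.0587 99 target -145.48 index -143.95 err(target-index) -1.53
```

View pics/v6.png

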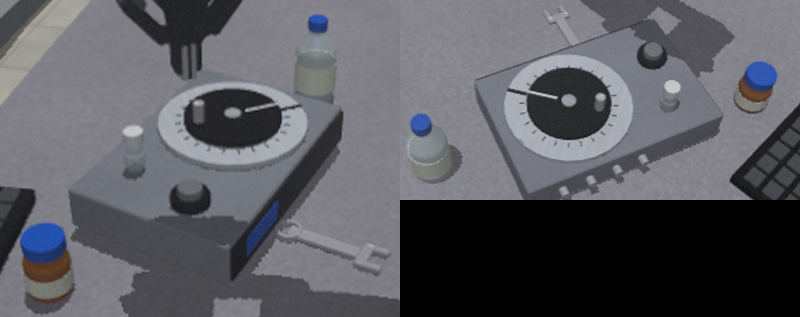

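In both views the index runs straight into the long line, the button is up, and the vial, bottle, jar and wrench stand where they were. I'll hand the job in.

```bash
python3 -c "
from rig import env
print(env.close_job())"
```

```text
the job is handed in; nothing more can be done
None
```

I turned the dial about 124° clockwise by pushing its pin with the closed fingertips. With the dial lined up, I pressed the button to its hard stop, lifted clear and handed the job in at about 11.4 s of the 58 s allowed.

- **Dial:** my last checks put the index 0.8° past the target line (scene camera) and 1.5° short of it (wrist camera). They disagree in sign, but both are within about 1.6 mm at the rim against the 4 mm limit.
- **Rough reading:** before the last nudge, the side camera said 7.4° still to go, against 3.9° from the wrist and 2.2° from the scene. I ignored it because its circle fit was poor.
- **Button:** I never read its travel directly. The force rose to about 4 N and then stopped hard after roughly 6 mm, with 17.6 N at the end of the press. The final pictures show it up again.
- **Forces on the pin:** the wrist readings during the push stayed under about 2 N.
- **Bystanders:** by eye, the vial, bottle, jar and wrench stand where they were. I did not measure how far they had moved.

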